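# Load the alcohol meter and latch its sample tray

### The job

Stand the short sample vial upright in the round pocket of the alcohol meter's pulled-out tray, then gently press the tray in by its front panel until its push-push latch catches (never more than 20 N), let go, and make sure that it stays in with the vial still standing in it. Leave the other vials and the glassware where they are.

Things in the scene. Friction and masses are not known exactly. Their poses are not given: they have to be found in the camera images.
- vial: The short sample vial to load: amber glass cylinder with a black cap of the same width, 26 mm in diameter, 46 mm tall, 45 g or so, standing upright. Origin: centre of its underside, z up. (The two others of the same glass are taller and slimmer, or much wider.)
- meter: The alcohol meter, a fixed white instrument 200 mm wide. Its low nose (72 mm high, 120 mm deep) faces the robot and has the tray's slot; behind it stands the body, 134 mm high. Origin: at table height, middle of the foot of the nose's front face; x points into the instrument (the way the tray is pressed), y to the left, z up.
- pocket (a point): Middle of the pocket's floor in the tray, 14 mm above the table; axes like the meter's. A round hole of 30 mm with a bevelled rim, 10 mm deep, in a black block 56 mm (x) by 72 mm (y). It moves with the tray; fully out it lies 46 mm in front of the nose. A vial standing in it has its underside here.
- tray_front (a point): Middle of the outer face of the tray's upright front panel, where to press, 32 mm above the table; axes like the meter's. The panel is 96 mm wide (y), 7 mm thick, reaches from 6 to 52 mm above the table; its outer face is 37 mm in front of the pocket's middle.
- tray (a joint): Travel of the tray, m: 0 fully out (start; a spring drives it back there). Pressing takes 3 to 10 N for 45 to 71 mm, then a stiff rubber stop (5 N per mm more). Latch and stop depth are hidden and differ from start to start: feel for the stop. Pressed to it (12 N, slowly, is sure) and let go, it comes back some 9 mm and stays at 0.036 to 0.063; pressed less it springs out; pressed again it is freed.
- slim_vial: Bystander: a slim amber vial with a black cap, 18 mm in diameter, 75 mm tall. Origin: centre of its underside.
- wide_jar: Bystander: a wide amber jar with a black cap, 48 mm in diameter, 50 mm tall. Origin: centre of its underside.
- nosing_glass: Bystander: a stemmed tulip-shaped nosing glass, 54 mm at its widest, 105 mm tall. Origin: centre of its foot.
- flask: Bystander: a stoppered conical flask, 100 mm wide at the foot, 162 mm tall. Origin: centre of its underside.
Things that resemble listed ones, but are neither listed nor needed, are in the scene too. What is shaped like the vial but turquoise is not meant.

How it is judged:
By the outcome, as a careful person would: the job done as asked, in the order asked, and still so for the second after the job is handed in, with the robot touching nothing.
It also fails if it takes over 58 s, if anything falls off the work surface, if the arm or the gripper's body presses on something with over 40 N, if the wrist force passes 120 N, or if a joint passes its speed limit or range.

### The arm

A 7-joint arm with a two-finger parallel gripper is mounted at the origin on the work surface. World frame = base frame: x ahead of the robot, y to its left, z up, the work surface at z = 0. Lengths are in mm, angles in rad, forces in N, time in s.
With the tool pointing down it reaches from about 400 to 875 mm from the base axis. Payload 4.4 kg.
Tool frame: the origin (TCP) lies where the fingers leave the gripper's body, on its centre line; the fingertips stand 73 mm ahead of it and the grasp point (between the pads) lies 54 mm ahead of it; z points along the fingers, y is the line along which they close (so a half turn about z gives the same grasp; the last joint's range is limited). The gripper opens to 85 mm and grips with 20 to 120 N. Pads are 22 mm wide; open, the fingers measure 114 mm over their backs; the gripper's body (76 mm by 85 mm) begins 54 mm behind the grasp point. The pads swing forward as they close: fully open they stand 13 mm farther back than shut.
Start: joints at [-1.215, 0.628, 0.038, 1.517, -0.027, 0.996, -0.02], TCP at [266.093, 593.053, 303.913] pointing down, gripper open.
Joint ranges: [-3.06, 3.06], [-0.37, 2.12], [-1.25, 1.32], [0.18, 2.47], [-1.1, 4.24], [0.23, 1.98], [-2.94, 2.94]. Speed limits (rad/s): [2.57, 2.57, 3.14, 3.14, 3.14, 3.14, 3.14].

### API

Orientations are given as [roll, pitch, yaw] about the fixed x, y, z axes, in that order (R = Rz(yaw) Ry(pitch) Rx(roll)).
In Python, from cell import ctrl gives the robot as it stands.
- The arm moves only by the tool send_rows, never from a script. Its argument "rows" is a list that holds one entry, the list of rows, each a list of 6 numbers: the shift along the tool's x, y, z in cm, then the turn, a rotation vector about the tool's x, y, z in rad. In form: [[[tx, ty, tz, wx, wy, wz], ...]]. A call has 1 to 10 rows; each row is the pose to reach, as a shift and turn from the pose commanded when the call began, along the tool's axes at that moment; what a row does not reach only later rows make up. A row lasts 1/10 s, in which the tool goes at most 50 mm and 8.59 degrees, less where a joint would pass 70% of its speed; a pose out of reach is approached as far as the arm can. A call with a gripper value outside its range is refused whole. "grip" is the closure in counts, from 0 (fully open) to 255 (shut), set as the call begins (left out, the last holds). The fingers move at their own pace and stop on an object; the grip force is fixed at half the most. Time passes only in rows, so rows that repeat a pose let the fingers close. It gives the time, the measured TCP pose, the force, the opening and the grip force at its end, in the units of the state.
- ctrl.read_state(): the state, without advancing time (a new reading comes with each control period).
- ctrl.get_image(name): name is "scene" or "top" or "wrist"; returns a dict with "pixels" (480x640x3 uint8, red, green, blue), "fx", "fy", "cx", "cy" (pixels), "D" ([k1, k2, p1, p2, k3] as OpenCV has them; the pictures are not rectified), "extrinsics" (4x4, takes a point from camera to world coordinates); the wrist camera has in their place "mount" (4x4, takes a point from camera to tool coordinates, whose origin is the TCP and whose axes are the flange's). Camera axes: x right, y up, looking along -z (the intrinsics and any distortion apply to the point x, -y, -z); pixel columns grow to the right and rows downward; lengths in mm; the calibration is good to about 2 mm. A picture is of the moment at which its call begins: read the wrist's pose just before it. There is no depth.
- ctrl.finish_job(): hands the job in; it is judged then, once.
The state is a dict: "clock": time; "qpos": joint angles; "qd": joint speeds; "tau": joint torques, N m; "eef_pos": TCP position; "tool_rot": TCP orientation; "force": force on the tool from outside, world axes, zero at the start; "torque": the same for the moment, N m; "width": finger opening in mm; "gripper_force": force on a finger pad.
Only numpy, scipy, OpenCV 4.12 (cv2) and the standard library are available. Lean on these libraries where they do the work, as an engineer would, in place of code of your own. Each camera call takes 0.05 s, during which the arm holds its last target. There are 200 camera calls.

## Working session

There is one attempt and no reset: what is moved stays moved. The work goes in short steps, Python scripts to look and compute and a tool call to move; the robot and the scene stay as the last step left them, time stands still between calls to the robot, and variables do not carry over. Pictures are saved under pics/ and viewed, at most 10 in all, crops included, and the job is handed in when it is done.

Besides the shell and the picture viewer there is one more tool, called after "Call:" by a JSON object that holds its "fn" and its "kwargs". send_rows: Moves the arm, as the interface text tells. Its arguments: {"type":"object","properties":{"rows":{"type":"array","items":{"type":"array","items":{"type":"array","items":{"type":"number"}}}},"grip":{"type":"number"}},"required":["rows"]}

```bash
ls; mkdir -p pics
python3 - <<'E'
from cell import ctrl
import cv2,pickle
print(ctrl.read_state())
for n in("scene","top"):
    d=ctrl.get_image(n); pickle.dump(d,open(n+".pkl","wb"))
    cv2.imwrite(f"pics/{n}0.png",d["pixels"][:,:,::-1])
    print(n,d["fx"],d["cx"],d["cy"],d["D"],d["extrinsics"])
E
```

```text
pics
{'clock': 0.0, 'qpos': array([-1.2148023 ,  0.62932654,  0.03843719,  1.51835027, -0.02697485,
        0.99629097, -0.01998635]), 'qd': array([-0.00063291, -0.00105698,  0.00039375, -0.00022453, -0.00088291,
        0.00101772,  0.00016097]), 'tau': array([-4.77065405e-04, -5.63411021e+01,  1.22614469e+00, -1.93448210e+01,
        1.09723915e-02,  1.06607610e-02, -2.54661597e-05]), 'eef_pos': array([265.88824671, 592.60857271, 303.00724036]), 'tool_rot': array([-3.13973587e+00,  4.13641966e-05,  2.71983025e+00]), 'force': array([ 0.43441587,  0.22794434, -0.22831743]), 'torque': array([ 0.02348947, -0.03767917,  0.01694974]), 'gripper_force': 0.0, 'width': 85.08049579929654}
scene 579.9835569338917 321.0783986172859 234.84895443402561 [-0.04391755  0.          0.          0.          0.        ] [[ 5.40018465e-01 -6.86825058e-01  4.86468290e-01  1.06683645e+03]
 [ 8.41633856e-01  4.36752594e-01 -3.17647010e-01 -3.32642893e+02]
 [ 5.70163824e-03  5.80963434e-01  8.13909688e-01  9.12266169e+02]
 [ 0.00000000e+00  0.00000000e+00  0.00000000e+00  1.00000000e+00]]
top 530.1734543220823 311.42118857989266 239.59411903701556 [0.00903757 0.         0.         0.         0.        ] [[ 2.25771245e-02  9.91526539e-01 -1.27927304e-01  4.11400640e+02]
 [-9.99734736e-01  2.29740741e-02  1.62802311e-03  2.14818469e+00]
 [ 4.55323948e-03  1.27856613e-01  9.91782211e-01  1.19239902e+03]
 [ 0.00000000e+00  0.00000000e+00  0.00000000e+00  1.00000000e+00]]
```

View pics/scene0.png

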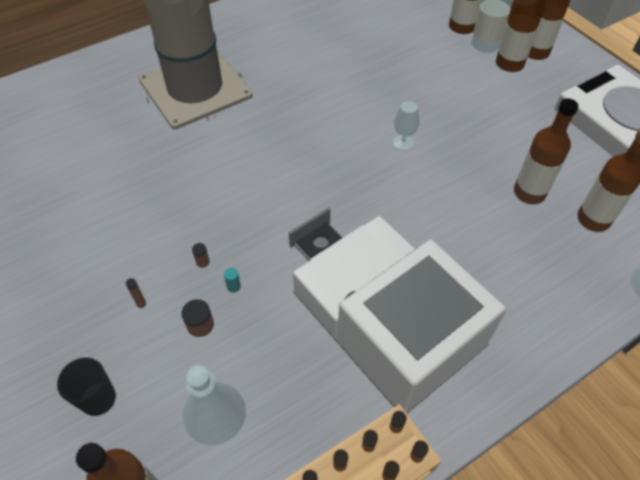

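View pics/top0.png

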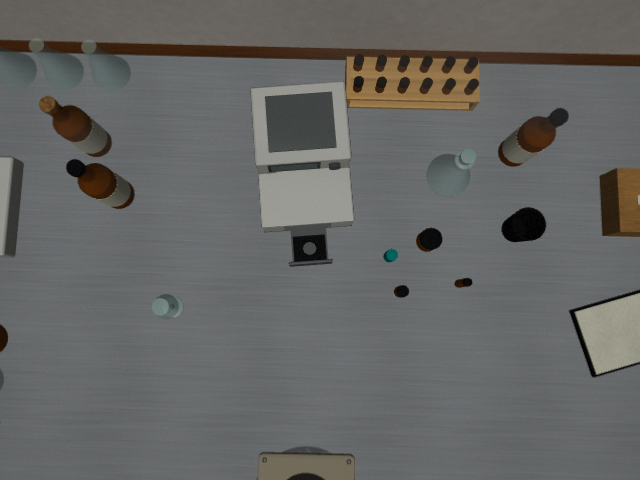

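The scene view has three amber candidates: short (201,255), slim (136,292) and wide (198,318), plus a turquoise one at (232,279). In the top view they are at (401,291), (463,283), (429,239) and (391,255). The one at scene (201,255) / top (401,291) fits the description: it is short, 26 mm wide and amber. I'll confirm this in a crop and measure.

```bash
cat > h.py <<'E'
import numpy as np,cv2,pickle
def K(d): return np.array([[d["fx"],0,d["cx"]],[0,d["fy"],d["cy"]],[0,0,1.]])
def ray(d,uv,E=None):
    E=d["extrinsics"] if E is None else E
    p=cv2.undistortPoints(np.array([[uv]],float),K(d),np.array(d["D"],float))[0,0]
    v=E[:3,:3]@np.array([p[0],-p[1],-1]); return E[:3,3],v/np.linalg.norm(v)
def onz(d,uv,z,E=None):
    o,v=ray(d,uv,E); return o+v*(z-o[2])/v[2]
def proj(d,P,E=None):
    E=d["extrinsics"] if E is None else E
    q=E[:3,:3].T@(np.array(P,float)-E[:3,3])
    return cv2.projectPoints(np.array([[q[0],-q[1],-q[2]]]),np.zeros(3),np.zeros(3),K(d),np.array(d["D"],float))[0][0,0]
def blobs(m,off=(0,0),amin=15):
    n,l,s,c=cv2.connectedComponentsWithStats(m.astype(np.uint8)); 
    return [(s[i,:4]+np.array([*off,0,0]),s[i,4],c[i]+off) for i in range(1,n) if s[i,4]>=amin]
E
python3 - <<'E'
from h import *
S=pickle.load(open("scene.pkl","rb"));T=pickle.load(open("top.pkl","rb"))
a=cv2.resize(S["pixels"][200:350,110:360],None,fx=3,fy=3,interpolation=2)[:300*2]
b=cv2.resize(T["pixels"][210:310,280:480],None,fx=3,fy=3,interpolation=2)
can=np.zeros((600,800,3),np.uint8)
a=cv2.resize(S["pixels"][205:345,110:360],(536,300),interpolation=2)
b=cv2.resize(T["pixels"][210:310,280:480],(600,300),interpolation=2)
can[:300,:536]=a;can[300:,:600]=b
cv2.imwrite("pics/crop.png",can[:,:,::-1])
for n,d,(x0,y0,x1,y1) in(("scene",S,(180,235,220,275)),("top",T,(385,278,418,305))):
    p=d["pixels"][y0:y1,x0:x1].astype(int)
    for nm,m in(("all",p.max(2)<85),("cap",p.max(2)<48),("amber",(p[...,0]>p[...,2]+20))):
        for s,A,c in blobs(m,(x0,y0)): print(n,nm,s,A,c,onz(d,c,46),onz(d,c,23))
p=T["pixels"][225:275,280:340].astype(int)
for nm,m in(("dark",p.max(2)<60),("mid",(p.max(2)>=70)&(p.max(2)<135))):
    for s,A,c in blobs(m,(280,225),30): print(nm,s,A,c,onz(T,c,14))
print(T["pixels"][230:270:1,310].max(1)); print(T["pixels"][248,285:336].max(1)); print(T["pixels"][291,388:416])
E
```

```text
scene all [193 244  16  23] 267 [200.42322097 254.65543071] [ 469.74078358 -200.60161686   46.        ] [ 453.88745725 -197.09582447   23.        ]
scene cap [195 252  10   4] 21 [199.95238095 253.9047619 ] [ 467.8229346  -200.60808207   46.        ] [ 451.91868797 -197.10246133   23.        ]
scene amber [196 256  11  11] 82 [201.59756098 260.87804878] [ 482.89703438 -204.65681141   46.        ] [ 467.39301612 -201.25868739   23.        ]
top all [394 285  16  13] 162 [401.17901235 290.92592593] [ 452.28135    -195.56382298   46.        ] [ 453.10153243 -199.5304839    23.        ]
top cap [394 285  15  12] 140 [401.14285714 290.87142857] [ 452.39648193 -195.48585998   46.        ] [ 453.21897424 -199.45095674   23.        ]
top amber [394 288   7  10] 22 [395.90909091 292.63636364] [ 448.35205637 -184.21798597   46.        ] [ 449.09340609 -187.95701737   23.        ]
dark [292 234  37  28] 745 [309.27516779 247.67919463] [545.05955056   4.60081213  14.        ]
dark [290 262  42   5] 67 [311.26865672 263.67164179] [509.31652058  -0.66759589  14.        ]
mid [280 225  60  50] 2002
[... 257 characters left out ...]
2  72  54  15  13  13  15  15  22  69  83  56  43  88
 109 110 113 111]
[109 108 109 110 110 112  99  69  38  12  15  15  10  12  17  13  14  17
  73  72  74  73  71  72  73  72  74  71  72  71  72  35  12  11  12  12
  12  13  11  13  24  73  85 111 110 110 109 109 108 109 110]
[[101 105 107]
 [101 105 105]
 [102 105 107]
 [101 104 106]
 [102 107 108]
 [ 99 102 103]
 [ 33  17   2]
 [ 35  20   9]
 [ 20  10   4]
 [  5   8   8]
 [ 11   7  12]
 [ 15  14  14]
 [ 14  16  14]
 [ 14  13  13]
 [ 10  11  14]
 [ 10   8  10]
 [ 10  11  11]
 [  8  10   8]
 [ 12  10  12]
 [ 12  14  11]
 [ 19  17  19]
 [ 79  80  82]
 [104 105 107]
 [105 106 108]
 [101 105 108]
 [104 107 107]
 [106 109 110]
 [103 106 108]]
```

View pics/crop.png

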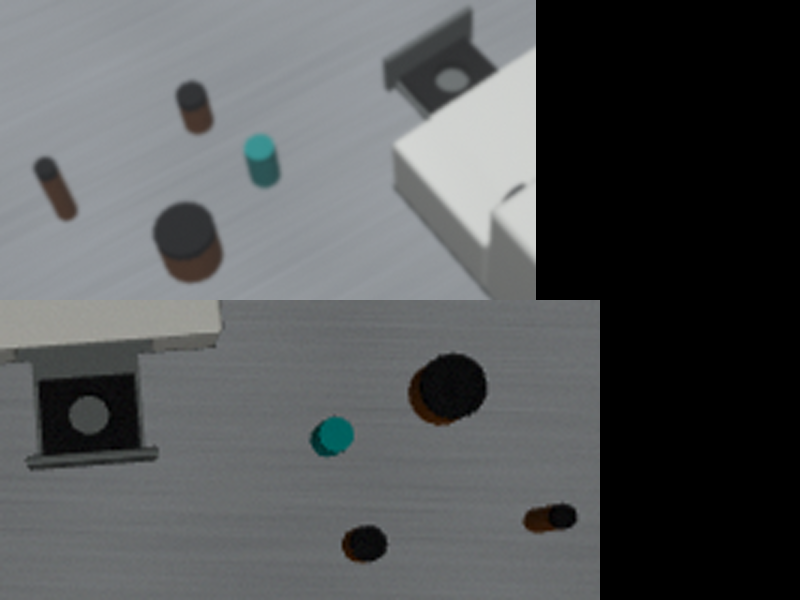

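The crop confirms it. The short amber vial with the black cap is at crop (194,107) / top (401,291). The turquoise one, the slim vial and the wide jar are separate objects. Next I'll get the meter's yaw and a move to over the tray.

```bash
cat >> h.py <<'E'
from scipy.spatial.transform import Rotation as Ro
def delta(s,pos,rpy):
    """shift cm / rotvec in tool axes from the state to the target"""
    R0=Ro.from_euler('xyz',s["tool_rot"]); R1=Ro.from_euler('xyz',rpy)
    return np.round(np.r_[R0.inv().apply(np.array(pos)-s["eef_pos"])/10,(R0.inv()*R1).as_rotvec()],3)
E
python3 - <<'E'
from h import *
from cell import ctrl
T=pickle.load(open("top.pkl","rb"))
g=T["pixels"].max(2).astype(int)
# nose front top edge: white->dark going down
pts=[]
for u in list(range(266,286))+list(range(334,348)):
    col=g[215:245,u]; v=215+np.argmax(-(np.diff(col))) +.5; pts.append((u,v))
P=np.array([onz(T,p,72) for p in pts]); f=np.polyfit(P[:,1],P[:,0],1); print("nose",f,np.abs(np.polyval(f,P[:,1])-P[:,0]).max(),"yaw",-np.arctan(f[0]))
pts=[]
for u in range(294,329):
    col=g[255:272,u]; v=255+np.argmax(col[1:]-col[:-1]+0*(col[1:])); 
    d=np.diff(col[8-3:]); pts.append((u,260+np.argmax(d)+.5))
P=np.array([onz(T,p,6) for p in pts]); f=np.polyfit(P[:,1],P[:,0],1); print("panelfoot",f,"yaw",-np.arctan(f[0]))
w=ctrl.get_image("wrist");print(w["mount"],w["fx"],w["cx"],w["cy"],w["D"])
s=ctrl.read_state()
for y in (np.pi,0): print(delta(s,[500,5,303],[np.pi,0,y]))
E
```

```text
nose [-9.92933985e-02  5.91131625e+02] 1.0329345436455242 yaw 0.09896899823114537
panelfoot [4.14176062e-03 5.10162629e+02] yaw -0.004141736941118398
[[ 3.41972328e-04  9.57947208e-01  2.86944296e-01  7.36836852e+01]
 [ 9.99999923e-01 -3.82832417e-04  8.62918140e-05 -1.96264499e-01]
 [ 1.92514581e-04  2.86944245e-01 -9.57947265e-01 -6.92848622e+01]
 [ 0.00000000e+00  0.00000000e+00  0.00000000e+00  1.00000000e+00]] 428.3050263832838 318.7575279062432 241.6386277733351 [0.00959492 0.         0.         0.         0.        ]
[-4.5418e+01 -4.4038e+01  8.1000e-02 -1.0000e-03 -0.0000e+00 -4.2200e-01]
[-4.5418e+01 -4.4038e+01  8.1000e-02 -0.0000e+00  2.0000e-03  2.7200e+00]
```

Call:
{"fn": "send_rows", "kwargs": {"rows": [[[-6,-5,0,0,0,-0.07],[-12,-10,0,0,0,-0.14],[-18,-15,0,0,0,-0.21],[-21,-18,0,0,0,-0.26],[-24,-21,0,0,0,-0.3],[-27,-23,0,0,0,-0.34],[-30,-25.5,0,0,0,-0.38],[-33,-28,0,0,0,-0.42],[-36,-31,0,0,0,-0.47],[-39,-33.5,0,0,0,-0.521]]]}}

```text
clock: 1.15
eef_pos: [479.1, 138.6, 303.9]
tool_rot: [-3.142, -0.0, -3.04]
force: [0.9, 0.4, -0.3]
width: 84.9
gripper_force: 0.0
```

Run:
```python
from h import *
from cell import ctrl
s=ctrl.read_state(); print(s["clock"],s["eef_pos"],s["tool_rot"],s["qpos"]); print(delta(s,[544,5,235],[np.pi,0,-np.pi+.099]))
```

```text
1.15 [479.09816639 138.6343844  303.85864992] [-3.14156670e+00 -2.09104810e-04 -3.04022309e+00] [-0.28306038  0.41419402 -0.07638267  1.92942668  0.04279812  0.79971364
  1.28931736]
[-5.1060e+00 -1.3951e+01  6.8850e+00 -0.0000e+00 -0.0000e+00  2.0000e-03]
```

Call:
{"fn": "send_rows", "kwargs": {"rows": [[[-1.5,-4.2,2,0,0,0],[-3,-8.4,4,0,0,0],[-4.4,-12,6,0,0,0],[-5.1,-14,6.9,0,0,0],[-5.1,-14,6.9,0,0,0],[-5.1,-14,6.9,0,0,0]]]}}

```text
clock: 1.75
eef_pos: [543.1, 6.5, 234.5]
tool_rot: [3.141, -0.001, -3.043]
force: [-0.7, 0.2, -0.4]
width: 85.5
gripper_force: 0.0
```

```bash
cat >> h.py <<'E'
def wrist(ctrl,name):
    s=ctrl.read_state(); d=ctrl.get_image("wrist")
    E=np.eye(4);E[:3,:3]=Ro.from_euler('xyz',s["tool_rot"]).as_matrix();E[:3,3]=s["eef_pos"]
    d["extrinsics"]=E@d["mount"]; pickle.dump(d,open(name+".pkl","wb"))
    cv2.imwrite(f"pics/{name}.png",d["pixels"][:,:,::-1]); return s,d
E
python3 - <<'E'
from h import *
from cell import ctrl
s,d=wrist(ctrl,"w1"); print(s["clock"],s["eef_pos"],s["tool_rot"],proj(d,[544,5,14]))
E
```

```text
1.75 [543.08497775   6.50756695 234.5464963 ] [ 3.14093885e+00 -1.06152739e-03 -3.04322780e+00] [316.08860189 225.04128781]
```

View pics/w1.png

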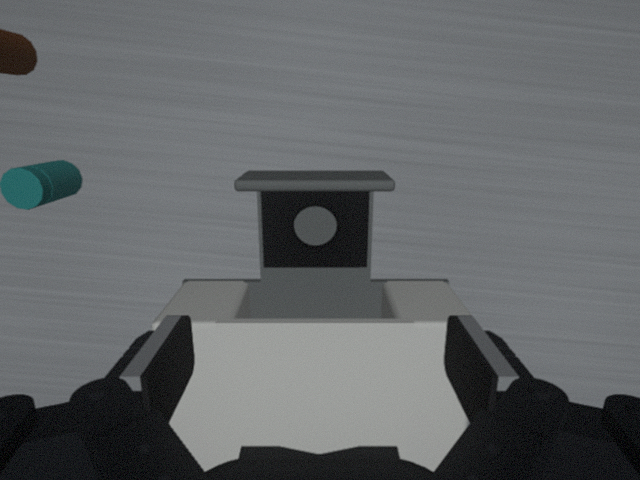

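The wrist view shows the pocket disc at (316,226), the panel's top edge at rows 171–191 from column 235 to 395, and the nose edge at row 321. The edges run level, so the yaw is right. I'll refine the pocket from this picture.

Run:
```python
from h import *
from cell import ctrl
d=pickle.load(open("w1.pkl","rb")); g=d["pixels"].max(2).astype(int)
m=(g[200:250,285:345]>50)
for b in blobs(m,(285,200),200): print(b,onz(d,b[2],14))
c=max((b for b in blobs(m,(285,200),200) if b[0][2]<55),key=lambda b:b[1])
x,y,w,h=c[0]; ls=onz(d,(x-.5,y+h/2),14);rs=onz(d,(x+w-.5,y+h/2),14);tp=onz(d,(x+w/2,y-.5),14);bt=onz(d,(x+w/2,y+h-.5),14)
print("dia",np.linalg.norm(ls-rs),np.linalg.norm(tp-bt),(ls+rs)/2,(tp+bt)/2)
# nose top front edge
pts=[(u,310+np.argmax(np.diff(g[310:332,u]))+.5) for u in range(200,440,4)]
P=np.array([onz(d,p,72) for p in pts]); f=np.polyfit(P[:,1],P[:,0],1);print("nose",f,-np.arctan(f[0]),np.std(np.polyval(f,P[:,1])-P[:,0]))
# panel top edge front(outer) : bright lip row ~180-191; inner edge ->dark at 191
pts=[(u,186+np.argmin(np.diff(g[186:197,u]))+.5) for u in range(268,365,3)]
P=np.array([onz(d,p,52) for p in pts]); f=np.polyfit(P[:,1],P[:,0],1);print("panel inner",f,-np.arctan(f[0]),np.std(np.polyval(f,P[:,1])-P[:,0]))
s=ctrl.read_state()
print(delta(s,[453.5,-198.5,150],[np.pi,0,-np.pi+.099]))
```

```text
(array([294, 206,  43,  40]), np.int32(1331), array([314.89181067, 225.30428249])) [544.27074026   4.18653425  14.        ]
dia 30.045130833978654 28.83805939521828 [544.76276483   4.31095056  14.        ] [544.56789778   4.64210248  14.        ]
nose [-9.95732658e-02  5.89840176e+02] 0.09924612554589987 0.4185385917804391
panel inner [-1.03581158e-01  5.13593311e+02] 0.10321308210401393 0.33582608618304954
[ 1.0975e+01 -1.9611e+01  8.4810e+00  1.0000e-03 -0.0000e+00  1.0000e-03]
```

Call:
{"fn": "send_rows", "kwargs": {"rows": [[[2.2,-4,0.7,0,0,0],[4.4,-8,1.4,0,0,0],[6.6,-12,2.1,0,0,0],[8.8,-16,2.8,0,0,0],[10.2,-18.5,3.4,0,0,0],[11,-19.6,3.5,0,0,0],[11,-19.6,3.5,0,0,0],[11,-19.6,3.5,0,0,0]]]}}

```text
clock: 2.6
eef_pos: [454.6, -197.5, 200.5]
tool_rot: [3.141, 0.002, -3.04]
force: [0.4, 0.6, -0.1]
width: 85.1
gripper_force: 0.0
```

Run:
```python
from h import *
from cell import ctrl
s,d=wrist(ctrl,"w2"); print(s["clock"],s["eef_pos"],s["tool_rot"],s["qpos"][6],proj(d,[453.5,-198.5,0]),proj(d,[453.5,-198.5,46]))
p=d["pixels"].astype(int); u,v=proj(d,[453.5,-198.5,23]).astype(int)
x0,y0=u-60,v-60; q=p[y0:y0+120,x0:x0+120]
for nm,m in(("all",(q.max(2)<70)),("amber",(q[...,0]>q[...,2]+12))):
    for b in blobs(m,(x0,y0),150): print(nm,b,onz(d,b[2],23))
cv2.imwrite("pics/w2c.png",cv2.resize(d["pixels"][100:340,160:480],(640,480))[:,:,::-1])
print(delta(s,[453.5,-198.5,87],[np.pi,0,-np.pi+.099]))
```

```text
2.6 [ 454.59330353 -197.45309304  200.51046398] [ 3.14082085e+00  1.88614919e-03 -3.03965109e+00] 1.9333702542719842 [316.90531138 228.90662222] [316.65886649 250.72348055]
all (array([292, 209,  46,  61]), np.int32(2182), array([314.70394134, 240.1127406 ])) [ 454.39537216 -199.67075914   23.        ]
amber (array([295, 209,  41,  27]), np.int32(499), array([315.71743487, 219.03406814])) [ 441.37708131 -200.36790096   23.        ]
[ 1.4100e-01 -1.0200e-01  1.1351e+01  1.0000e-03  2.0000e-03  3.0000e-03]
```

View pics/w2c.png

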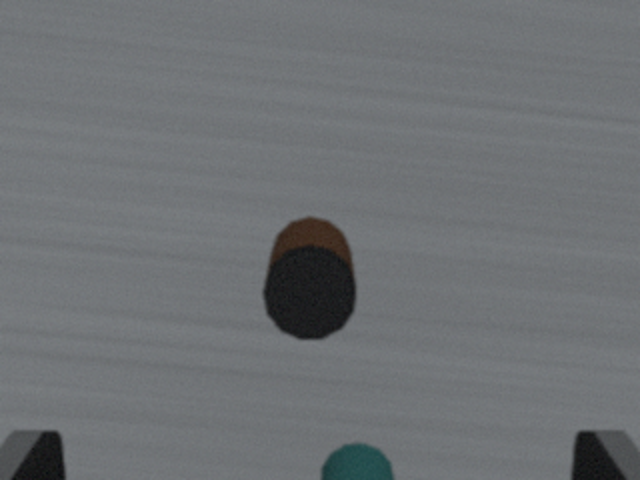

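The crop shows the short amber vial with its black cap at wrist pixel (315,246) and the turquoise one behind it, well clear. I'll fine-tune its x and y from the cap and silhouette edges.

Run:
```python
from h import *
from cell import ctrl
from scipy.optimize import least_squares
s=ctrl.read_state()
th=np.linspace(0,2*np.pi,60)
def box(d,x,y):
    P=np.array([proj(d,[x+13*np.cos(t),y+13*np.sin(t),z]) for z in(0,46) for t in th]); return np.r_[P.min(0),P.max(0)]
obs={"w2":[292,209,46,61],"top":[394,285,16,13],"scene":[193,244,16,23]}
for n,(x,y,w,h) in obs.items():
    d=pickle.load(open(n+".pkl","rb")); o=np.array([x-.5,y-.5,x+w-.5,y+h-.5])
    r=least_squares(lambda q:box(d,*q)-o,[453.5,-198.5]); print(n,r.x,r.fun.round(1))
print(delta(s,[453.5,-199,87],[np.pi,0,-np.pi+.099]))
```

```text
w2 [ 452.2604424  -199.81186835] [-0.7 -1.2  0.7  1.1]
top [ 452.70542597 -199.91495142] [ 0.3  0.2 -0.3 -0.2]
scene [ 455.07252691 -197.13057253] [-1.1 -1.3  1.2  1.3]
[ 1.6800e-01 -1.8100e-01  1.1345e+01  1.0000e-03  2.0000e-03  4.0000e-03]
```

Call:
{"fn": "send_rows", "kwargs": {"rows": [[[0.26,-0.23,2.5,0,0,0],[0.26,-0.23,5,0,0,0],[0.26,-0.23,7.5,0,0,0],[0.26,-0.23,9.5,0,0,0],[0.26,-0.23,11,0,0,0],[0.26,-0.23,11.35,0,0,0],[0.26,-0.23,11.35,0,0,0],[0.26,-0.23,11.35,0,0,0]]]}}

```text
clock: 3.45
eef_pos: [451.8, -201.4, 87.1]
tool_rot: [-3.141, 0.001, -3.041]
force: [0.3, -0.3, 0.2]
width: 85.2
gripper_force: 0.0
```

Call:
{"fn": "send_rows", "kwargs": {"rows": [[[0,0,0,0,0,0],[0,0,0,0,0,0],[0,0,0,0,0,0],[0,0,0,0,0,0],[0,0,0,0,0,0],[0,0,0,0,0,0],[0,0,0,0,0,0],[0,0,0,0,0,0],[0,0,0,0,0,0],[0,0,0,0,0,0]]], "grip": 255}}

```text
clock: 4.45
eef_pos: [451.0, -202.2, 86.8]
tool_rot: [-3.141, 0.0, -3.043]
force: [-1.0, 0.1, 6.0]
width: 24.6
gripper_force: 58.7
```

Run:
```python
from h import *
from cell import ctrl
s=ctrl.read_state(); print(s["eef_pos"],s["tool_rot"],s["width"],s["gripper_force"],s["force"])
```

```text
[ 451.03377871 -202.21469051   86.83382781] [-3.14133224e+00  3.60812354e-04 -3.04258156e+00] 24.62674822036244 58.68214577436447 [-1.01291687  0.07821143  6.00211377]
```

Call:
{"fn": "send_rows", "kwargs": {"rows": [[[0,0,-2,0,0,0],[0,0,-5,0,0,0],[0,0,-8,0,0,0],[0,0,-11,0,0,0],[0,0,-12,0,0,0],[0,0,-12,0,0,0],[0,0,-12,0,0,0]]]}}

```text
clock: 5.15
eef_pos: [450.4, -202.0, 205.6]
tool_rot: [3.141, -0.001, -3.043]
force: [-0.5, 1.3, 1.1]
width: 24.7
gripper_force: 58.9
```

Run:
```python
from h import *
from cell import ctrl
s,d=wrist(ctrl,"w3"); print(s["clock"],s["eef_pos"],s["tool_rot"],s["qpos"][6],s["width"],s["force"])
print(delta(s,[544.4,4.6,207],[np.pi,0,-np.pi+.1]))
R=Ro.from_euler('xyz',s["tool_rot"])
for t in([0,0,41],[0,0,87]): print(proj(d,s["eef_pos"]+R.apply(t)))
```

```text
5.15 [ 450.44699314 -201.95799642  205.62938412] [ 3.14102073e+00 -1.14436822e-03 -3.04254563e+00] 1.9349176918792403 24.721918229085365 [-0.46809886  1.31469371  1.13511357]
[-1.1392e+01  1.9626e+01 -1.3900e-01  1.0000e-03 -1.0000e-03 -1.0000e-03]
[318.57756302 373.43519757]
[318.57519625 306.2809787 ]
```

View pics/w3.png

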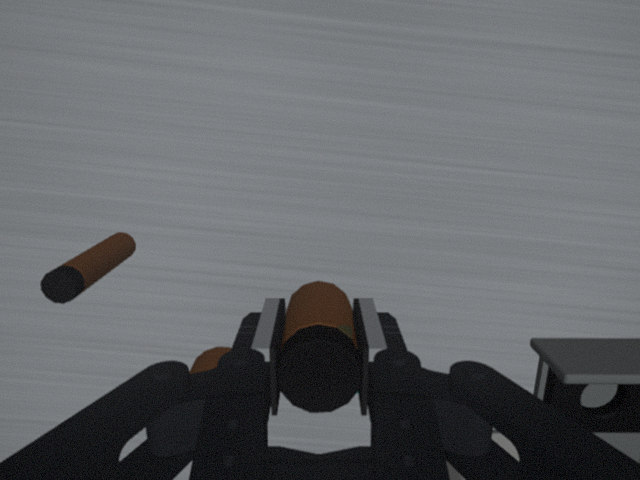

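The vial is held upright between the pads: cap centre is about (319,370) and the near base edge about row 282. I'll fit its offset in the tool from these edges.

Run:
```python
from h import *
d=pickle.load(open("w3.pkl","rb")); M=d["mount"]; p=d["pixels"].astype(int)
g=p.max(2); print(p[276:292:2,319].tolist()); print(g[400:424:2,319])
amb=(p[...,0]>p[...,2]+12)[270:350,270:370]; ys,xs=np.where(amb); print(xs.min()+270,xs.max()+270,ys.min()+270)
th=np.linspace(0,2*np.pi,90)
for x in(-4,-2,0,2,4):
  for zc in(39,41,43):
    P=np.array([[proj(d,[x+13*np.cos(t),13*np.sin(t),z],M) for t in th] for z in(zc,zc+46)])
    print(x,zc,"base min v %.1f cap max v %.1f cap w %.1f"%(P[1,:,1].min(),P[0,:,1].max(),np.ptp(P[0,:,0])))
```

```text
[[130, 132, 137], [124, 128, 130], [113, 112, 113], [68, 44, 31], [67, 48, 31], [68, 47, 32], [74, 52, 43], [69, 48, 37]]
[ 29  26  29  25  24  35  82 125 127 123 127 123]
281 357 281
-4 39 base min v 287.3 cap max v 426.3 cap w 88.5
-4 41 base min v 285.3 cap max v 421.7 cap w 87.2
-4 43 base min v 283.4 cap max v 417.2 cap w 85.9
-2 39 base min v 282.5 cap max v 420.7 cap w 88.9
-2 41 base min v 280.6 cap max v 416.2 cap w 87.5
-2 43 base min v 278.7 cap max v 411.8 cap w 86.2
0 39 base min v 277.7 cap max v 415.1 cap w 89.3
0 41 base min v 275.8 cap max v 410.6 cap w 87.9
0 43 base min v 274.0 cap max v 406.3 cap w 86.6
2 39 base min v 272.8 cap max v 409.4 cap w 89.7
2 41 base min v 271.0 cap max v 405.0 cap w 88.3
2 43 base min v 269.2 cap max v 400.8 cap w 87.0
4 39 base min v 267.9 cap max v 403.7 cap w 90.1
4 41 base min v 266.1 cap max v 399.4 cap w 88.7
4 43 base min v 264.4 cap max v 395.2 cap w 87.4
```

Call:
{"fn": "send_rows", "kwargs": {"rows": [[[-2,3.5,0,0,0,0],[-4,7,0,0,0,0],[-6,10.5,0,0,0,0],[-8,14,0,0,0,0],[-9.6,17,0,0,0,0],[-10.8,19,0,0,0,0],[-11.18,19.63,0,0,0,0],[-11.18,19.63,0,0,0,0],[-11.18,19.63,0,0,0,0],[-11.18,19.63,0,0,0,0]]]}}

```text
clock: 6.2
eef_pos: [542.0, 2.2, 206.0]
tool_rot: [-3.141, -0.001, -3.045]
force: [1.1, -0.2, -0.6]
width: 24.5
gripper_force: 58.9
```

Run:
```python
from h import *
from cell import ctrl
s=ctrl.read_state(); print(s["eef_pos"],s["tool_rot"],s["force"]); print(delta(s,[542.3,4.4,120],[np.pi,0,-np.pi+.1]))
```

```text
[542.00823222   2.23506187 206.04025855] [-3.14062678e+00 -1.49901295e-03 -3.04523233e+00] [ 1.10025717 -0.19283302 -0.62504417]
[-6.300e-02  2.210e-01  8.604e+00 -1.000e-03 -2.000e-03 -4.000e-03]
```

Call:
{"fn": "send_rows", "kwargs": {"rows": [[[-0.04,0.2,2.5,0,0,0],[-0.04,0.2,5,0,0,0],[-0.04,0.2,7,0,0,0],[-0.04,0.2,8.3,0,0,0],[-0.04,0.2,8.6,0,0,0],[-0.04,0.2,8.6,0,0,0],[-0.04,0.2,8.6,0,0,0]]]}}

```text
clock: 6.9
eef_pos: [543.5, 6.1, 121.2]
tool_rot: [-3.141, 0.001, -3.043]
force: [1.2, -0.0, -0.1]
width: 24.8
gripper_force: 58.9
```

Run:
```python
from h import *
from cell import ctrl
for n in("scene","top"):
    d=ctrl.get_image(n); pickle.dump(d,open(n+"1.pkl","wb"))
s=ctrl.read_state(); print(s["eef_pos"],s["tool_rot"],s["force"]); print(delta(s,[542.3,4.4,101],[np.pi,0,-np.pi+.1]))
d=pickle.load(open("scene1.pkl","rb"));
s2,w=wrist(ctrl,"w4")
can=np.zeros((480,800,3),np.uint8); can[:,:400]=cv2.resize(d["pixels"][180:300,270:370],(400,480)); can[:,400:]=cv2.resize(w["pixels"][100:480,160:480],(400,480)); cv2.imwrite("pics/c5.png",can[:,:,::-1])
```

```text
[543.56469818   6.31069178 121.33032405] [-3.14150501e+00  1.78763696e-03 -3.04255542e+00] [ 0.42561078 -0.54362294 -0.42356199]
[ 1.480e-01 -1.770e-01  2.033e+00 -0.000e+00  2.000e-03 -1.000e-03]
```

View pics/c5.png

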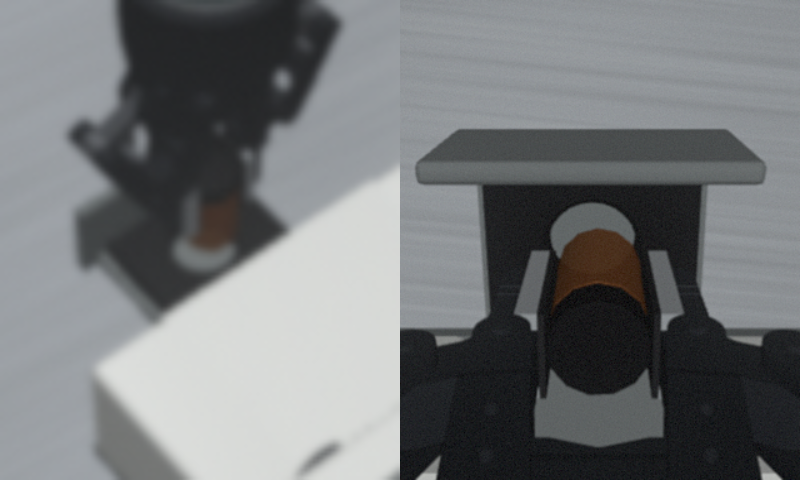

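The scene crop shows the vial upright above the pocket. In the wrist crop the pocket at (592,235) lies about 2 mm left of the vial at (599,260), which agrees with the measured pose. I'll correct that before going lower.

Call:
{"fn": "send_rows", "kwargs": {"rows": [[[0.15,-0.18,0.3,0,0,0],[0.15,-0.18,0.5,0,0,0],[0.15,-0.18,0.5,0,0,0],[0.15,-0.18,0.5,0,0,0],[0.15,-0.18,0.5,0,0,0],[0.15,-0.18,0.5,0,0,0]]]}}

```text
clock: 7.65
eef_pos: [541.7, 4.5, 115.4]
tool_rot: [3.142, 0.0, -3.042]
force: [0.7, -0.1, -0.1]
width: 24.6
gripper_force: 58.9
```

Run:
```python
from h import *
from cell import ctrl
s,w=wrist(ctrl,"w5"); print(s["eef_pos"],s["tool_rot"],s["force"]); print(delta(s,[542.3,4.4,101],[np.pi,0,-np.pi+.1]))
p=w["pixels"].astype(int); g=p.max(2)
amb=(p[...,0]>p[...,2]+12)
for v in range(255,300,6): 
    row=np.where((g[v,250:390]>50)&~amb[v,250:390])[0]+250; a=np.where(amb[v,250:390])[0]+250
    print(v,row.min() if len(row) else None,row.max() if len(row) else None,a.min() if len(a) else None,a.max() if len(a) else None)
print("pocket predicted",proj(w,[544.4,4.6,14]),proj(w,[544.4,4.6,24]))
```

```text
[541.69646838   4.48194777 115.40775788] [ 3.14153754e+00  4.43020444e-05 -3.04226559e+00] [ 0.67004415 -0.05636149 -0.05886397]
[-5.900e-02 -1.400e-02  1.441e+00  0.000e+00  0.000e+00 -1.000e-03]
255 250 389 None None
261 None None None None
267 None None None None
273 302 332 None None
279 292 342 None None
285 287 347 302 335
291 284 350 295 343
297 283 352 291 346
pocket predicted [318.21063946 297.61526659] [318.1924936  307.66007622]
```

Call:
{"fn": "send_rows", "kwargs": {"rows": [[[-0.04,-0.05,0.2,0,0,0],[-0.04,-0.05,0.4,0,0,0],[-0.04,-0.05,0.6,0,0,0],[-0.04,-0.05,0.7,0,0,0],[-0.04,-0.05,0.8,0,0,0],[-0.04,-0.05,0.8,0,0,0]]]}}

```text
clock: 8.3
eef_pos: [542.0, 4.0, 107.2]
tool_rot: [3.142, -0.0, -3.042]
force: [-0.6, 0.4, -0.4]
width: 24.6
gripper_force: 58.9
```

Call:
{"fn": "send_rows", "kwargs": {"rows": [[[0,0,0.1,0,0,0],[0,0,0.2,0,0,0],[0,0,0.3,0,0,0],[0,0,0.4,0,0,0],[0,0,0.4,0,0,0]]]}}

```text
clock: 8.8
eef_pos: [542.0, 3.9, 103.2]
tool_rot: [3.142, -0.0, -3.042]
force: [0.7, 0.5, 0.5]
width: 24.8
gripper_force: 58.9
```

Call:
{"fn": "send_rows", "kwargs": {"rows": [[[0,0,0.06,0,0,0],[0,0,0.12,0,0,0],[0,0,0.18,0,0,0],[0,0,0.18,0,0,0]]]}}

```text
clock: 9.2
eef_pos: [542.1, 3.9, 101.5]
tool_rot: [3.142, -0.0, -3.042]
force: [-0.3, -0.1, -1.1]
width: 24.2
gripper_force: 58.9
```

Call:
{"fn": "send_rows", "kwargs": {"rows": [[[0,0,0.05,0,0,0],[0,0,0.1,0,0,0],[0,0,0.1,0,0,0],[0,0,0.1,0,0,0]]]}}

```text
clock: 9.6
eef_pos: [542.1, 4.0, 100.8]
tool_rot: [-3.142, 0.0, -3.042]
force: [-0.0, -0.4, 3.8]
width: 24.7
gripper_force: 59.0
```

Call:
{"fn": "send_rows", "kwargs": {"rows": [[[0,0,0,0,0,0],[0,0,0,0,0,0],[0,0,0,0,0,0],[0,0,0,0,0,0],[0,0,0,0,0,0],[0,0,0,0,0,0]]], "grip": 120}}

```text
clock: 10.2
eef_pos: [542.1, 4.0, 100.5]
tool_rot: [3.142, -0.0, -3.042]
force: [0.8, -0.3, 0.3]
width: 45.2
gripper_force: 0.0
```

Call:
{"fn": "send_rows", "kwargs": {"rows": [[[0,0,-1,0,0,0],[0,0,-2.5,0,0,0],[0,0,-5,0,0,0],[0,0,-8,0,0,0],[0,0,-11,0,0,0],[0,0,-11,0,0,0],[0,0,-11,0,0,0]]]}}

```text
clock: 10.9
eef_pos: [542.4, 4.0, 211.7]
tool_rot: [-3.141, 0.002, -3.042]
force: [0.0, -0.2, -0.7]
width: 45.3
gripper_force: 0.0
```

Run:
```python
from h import *
from cell import ctrl
s,w=wrist(ctrl,"w6"); print(s["eef_pos"],s["tool_rot"],s["force"],s["width"])
# tray front target: pocket - 37 along meter x
a=np.array([np.cos(.1),np.sin(.1)]); p=np.array([544.4,4.6]); print("front",p-37*a)
q=p-(37+45)*a
print(delta(s,[*q,211],[np.pi,0,-np.pi+.1]))
```

```text
[542.36412647   3.9519389  211.72672989] [-3.14148426e+00  1.98848620e-03 -3.04242037e+00] [ 0.04850205 -0.1961083  -0.67035092] 45.34730888545094
front [507.58484588   0.90616358]
[ 7.991e+00  3.800e-02  5.700e-02 -0.000e+00  2.000e-03 -1.000e-03]
```

View pics/w6.png

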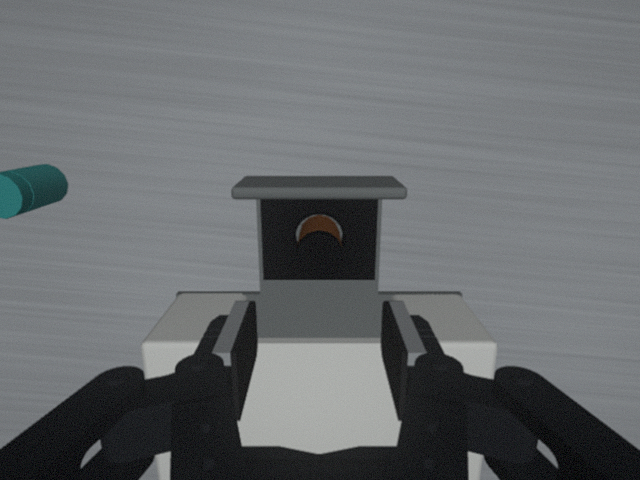

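The vial stands centred in the pocket at (320,235). Now I'll close the gripper and move in front of the panel, then down.

Call:
{"fn": "send_rows", "kwargs": {"rows": [[[2.5,0,0,0,0,0],[5,0,0,0,0,0],[7.3,0.04,0,0,0,0],[8,0.04,0,0,0,0],[8,0.04,0,0,0,0],[8,0.04,0,0,0,0],[8,0.04,0,0,0,0]]], "grip": 255}}

```text
clock: 11.65
eef_pos: [463.9, -3.4, 210.5]
tool_rot: [3.142, 0.001, -3.042]
force: [-0.4, 0.4, -1.1]
width: 0.0
gripper_force: 0.0
```

Call:
{"fn": "send_rows", "kwargs": {"rows": [[[0,0,3,0,0,0],[0,0,6,0,0,0],[0,0,9,0,0,0],[0,0,11.2,0,0,0],[0,0,11.8,0,0,0],[0,0,11.8,0,0,0],[0,0,11.8,0,0,0]]]}}

```text
clock: 12.35
eef_pos: [463.1, -3.5, 92.4]
tool_rot: [3.141, 0.001, -3.043]
force: [0.0, -0.8, -0.1]
width: -0.2
gripper_force: 0.0
```

Run:
```python
from h import *
from cell import ctrl
s=ctrl.read_state(); print(s["clock"],s["eef_pos"],s["tool_rot"],s["force"],s["width"])
a=np.array([np.cos(.1),np.sin(.1)]); p=np.array([544.4,4.6]);q=p-(37+20)*a
print(delta(s,[*q,94],[np.pi,0,-np.pi+.1]))
```

```text
12.35 [463.14671071  -3.52985139  92.44846791] [ 3.14076375e+00  5.66316106e-04 -3.04272173e+00] [ 0.00110546 -0.8395284  -0.14000321] -0.1551627848466374
[-2.466e+00  1.000e-03 -1.540e-01  1.000e-03  1.000e-03 -1.000e-03]
```

Call:
{"fn": "send_rows", "kwargs": {"rows": [[[-0.5,0,0,0,0,0],[-1,0,0,0,0,0],[-1.5,0,0,0,0,0],[-2,0,0,0,0,0],[-2.4,0,0,0,0,0],[-2.6,0,0,0,0,0],[-2.8,0,0,0,0,0],[-3,0,0,0,0,0],[-3.2,0,0,0,0,0],[-3.4,0,0,0,0,0]]]}}

```text
clock: 13.35
eef_pos: [496.4, -0.2, 92.6]
tool_rot: [3.142, -0.0, -3.042]
force: [0.5, 0.5, 0.1]
width: -0.1
gripper_force: 0.0
```

Call:
{"fn": "send_rows", "kwargs": {"rows": [[[-0.2,0,0,0,0,0],[-0.4,0,0,0,0,0],[-0.6,0,0,0,0,0],[-0.8,0,0,0,0,0],[-1,0,0,0,0,0]]]}}

```text
clock: 13.85
eef_pos: [505.5, 0.6, 92.4]
tool_rot: [-3.141, -0.002, -3.042]
force: [-5.4, -0.2, 1.9]
width: 0.1
gripper_force: 2.5
```

Call:
{"fn": "send_rows", "kwargs": {"rows": [[[-0.2,0,0,0,0,0],[-0.4,0,0,0,0,0],[-0.6,0,0,0,0,0],[-0.8,0,0,0,0,0],[-1,0,0,0,0,0],[-1.2,0,0,0,0,0],[-1.4,0,0,0,0,0],[-1.6,0,0,0,0,0],[-1.8,0,0,0,0,0],[-2,0,0,0,0,0]]]}}

```text
clock: 14.85
eef_pos: [525.1, 2.6, 92.4]
tool_rot: [-3.141, -0.003, -3.043]
force: [-6.0, -0.2, 2.6]
width: 0.2
gripper_force: 3.2
```

Call:
{"fn": "send_rows", "kwargs": {"rows": [[[-0.2,0,0,0,0,0],[-0.4,0,0,0,0,0],[-0.6,0,0,0,0,0],[-0.8,0,0,0,0,0],[-1,0,0,0,0,0]]]}}

```text
clock: 15.35
eef_pos: [534.6, 3.6, 92.4]
tool_rot: [-3.141, -0.004, -3.042]
force: [-7.6, -0.9, 4.1]
width: 0.1
gripper_force: 3.7
```

Call:
{"fn": "send_rows", "kwargs": {"rows": [[[-0.1,0,0,0,0,0],[-0.2,0,0,0,0,0],[-0.3,0,0,0,0,0],[-0.4,0,0,0,0,0]]]}}

```text
clock: 15.75
eef_pos: [538.6, 3.9, 92.4]
tool_rot: [-3.141, -0.004, -3.043]
force: [-7.2, -0.2, 4.7]
width: 0.2
gripper_force: 3.6
```

Call:
{"fn": "send_rows", "kwargs": {"rows": [[[-0.1,0,0,0,0,0],[-0.2,0,0,0,0,0],[-0.2,0,0,0,0,0]]]}}

```text
clock: 16.05
eef_pos: [540.8, 4.2, 92.4]
tool_rot: [-3.141, -0.003, -3.042]
force: [-6.4, -0.8, 4.2]
width: 0.0
gripper_force: 3.3
```

Call:
{"fn": "send_rows", "kwargs": {"rows": [[[-0.1,0,0,0,0,0],[-0.2,0,0,0,0,0],[-0.2,0,0,0,0,0]]]}}

```text
clock: 16.35
eef_pos: [542.8, 4.3, 92.4]
tool_rot: [-3.141, -0.003, -3.043]
force: [-6.6, -0.2, 4.4]
width: 0.2
gripper_force: 3.4
```

Call:
{"fn": "send_rows", "kwargs": {"rows": [[[-0.1,0,0,0,0,0],[-0.2,0,0,0,0,0],[-0.2,0,0,0,0,0]]]}}

```text
clock: 16.65
eef_pos: [544.7, 4.5, 92.4]
tool_rot: [-3.141, -0.003, -3.043]
force: [-7.0, -0.8, 3.9]
width: -0.0
gripper_force: 3.5
```

Call:
{"fn": "send_rows", "kwargs": {"rows": [[[-0.1,0,0,0,0,0],[-0.2,0,0,0,0,0]]]}}

```text
clock: 16.85
eef_pos: [546.4, 4.7, 92.4]
tool_rot: [-3.141, -0.004, -3.042]
force: [-7.7, -0.4, 4.3]
width: 0.1
gripper_force: 3.8
```

Call:
{"fn": "send_rows", "kwargs": {"rows": [[[-0.1,0,0,0,0,0],[-0.2,0,0,0,0,0]]]}}

```text
clock: 17.05
eef_pos: [548.4, 4.9, 92.4]
tool_rot: [-3.141, -0.004, -3.043]
force: [-8.1, -0.4, 5.6]
width: 0.3
gripper_force: 4.0
```

Call:
{"fn": "send_rows", "kwargs": {"rows": [[[-0.1,0,0,0,0,0],[-0.2,0,0,0,0,0]]]}}

```text
clock: 17.25
eef_pos: [550.2, 5.1, 92.4]
tool_rot: [-3.141, -0.004, -3.043]
force: [-8.0, -0.9, 5.7]
width: 0.2
gripper_force: 4.1
```

Call:
{"fn": "send_rows", "kwargs": {"rows": [[[-0.1,0,0,0,0,0],[-0.2,0,0,0,0,0]]]}}

```text
clock: 17.45
eef_pos: [552.1, 5.3, 92.4]
tool_rot: [-3.141, -0.005, -3.043]
force: [-8.1, 0.9, 5.4]
width: 0.3
gripper_force: 4.2
```

Call:
{"fn": "send_rows", "kwargs": {"rows": [[[-0.1,0,0,0,0,0],[-0.1,0,0,0,0,0]]]}}

```text
clock: 17.65
eef_pos: [553.1, 5.4, 92.4]
tool_rot: [-3.141, -0.005, -3.043]
force: [-8.5, -0.7, 5.2]
width: -0.1
gripper_force: 4.1
```

Call:
{"fn": "send_rows", "kwargs": {"rows": [[[-0.1,0,0,0,0,0],[-0.1,0,0,0,0,0]]]}}

```text
clock: 17.85
eef_pos: [553.4, 5.4, 92.3]
tool_rot: [-3.141, -0.006, -3.043]
force: [-9.4, -1.0, 6.9]
width: 0.0
gripper_force: 4.8
```

Call:
{"fn": "send_rows", "kwargs": {"rows": [[[-0.1,0,0,0,0,0],[-0.1,0,0,0,0,0]]]}}

```text
clock: 18.05
eef_pos: [553.8, 5.4, 92.3]
tool_rot: [-3.141, -0.007, -3.043]
force: [-11.5, -0.1, 8.2]
width: -0.0
gripper_force: 5.5
```

Call:
{"fn": "send_rows", "kwargs": {"rows": [[[-0.1,0,0,0,0,0],[-0.1,0,0,0,0,0]]]}}

```text
clock: 18.25
eef_pos: [554.1, 5.5, 92.2]
tool_rot: [-3.141, -0.009, -3.043]
force: [-12.2, 0.2, 8.2]
width: -0.3
gripper_force: 6.1
```

Call:
{"fn": "send_rows", "kwargs": {"rows": [[[-0.05,0,0,0,0,0],[-0.08,0,0,0,0,0],[-0.08,0,0,0,0,0],[-0.08,0,0,0,0,0]]]}}

```text
clock: 18.65
eef_pos: [554.3, 5.5, 92.2]
tool_rot: [-3.14, -0.01, -3.043]
force: [-14.6, -0.6, 10.2]
width: -0.3
gripper_force: 6.8
```

Call:
{"fn": "send_rows", "kwargs": {"rows": [[[0.1,0,0,0,0,0],[0.3,0,0,0,0,0],[0.5,0,0,0,0,0],[0.7,0,0,0,0,0],[0.9,0,0,0,0,0],[1.1,0,0,0,0,0],[1.3,0,0,0,0,0],[1.5,0,0,0,0,0],[1.7,0,0,0,0,0],[1.9,0,0,0,0,0]]]}}

```text
clock: 19.65
eef_pos: [541.6, 4.4, 92.9]
tool_rot: [3.141, 0.004, -3.042]
force: [0.3, 0.5, 1.2]
width: 0.4
gripper_force: 0.0
```

Call:
{"fn": "send_rows", "kwargs": {"rows": [[[0.5,0,0,0,0,0],[1,0,0,0,0,0],[2,0,0,0,0,0],[4,0,0,0,0,0],[6,0,-1,0,0,0],[8,0,-4,0,0,0],[8.5,0,-8,0,0,0],[8.5,0,-12,0,0,0],[8.5,0,-12,0,0,0],[8.5,0,-12,0,0,0]]]}}

```text
clock: 20.65
eef_pos: [455.2, -4.6, 213.5]
tool_rot: [-3.141, 0.002, -3.043]
force: [-0.3, -0.2, -0.9]
width: -0.1
gripper_force: 0.0
```

Run:
```python
from h import *
from cell import ctrl
s,w=wrist(ctrl,"w7"); print(s["clock"],s["eef_pos"],s["force"])
d=ctrl.get_image("scene"); t=ctrl.get_image("top")
can=np.zeros((600,800,3),np.uint8); can[:300,:400]=cv2.resize(d["pixels"][180:300,260:420],(400,300),interpolation=2); can[:300,400:]=cv2.resize(t["pixels"][200:305,250:390],(400,300),interpolation=2); can[300:,:400]=cv2.resize(w["pixels"],(400,300)); can[300:,400:]=cv2.resize(d["pixels"],(400,300));cv2.imwrite("pics/c7.png",can[:,:,::-1])
```

```text
20.65 [455.23723075  -4.60337293 213.45571323] [-0.33850863 -0.21085322 -0.86855777]
```

View pics/c7.png

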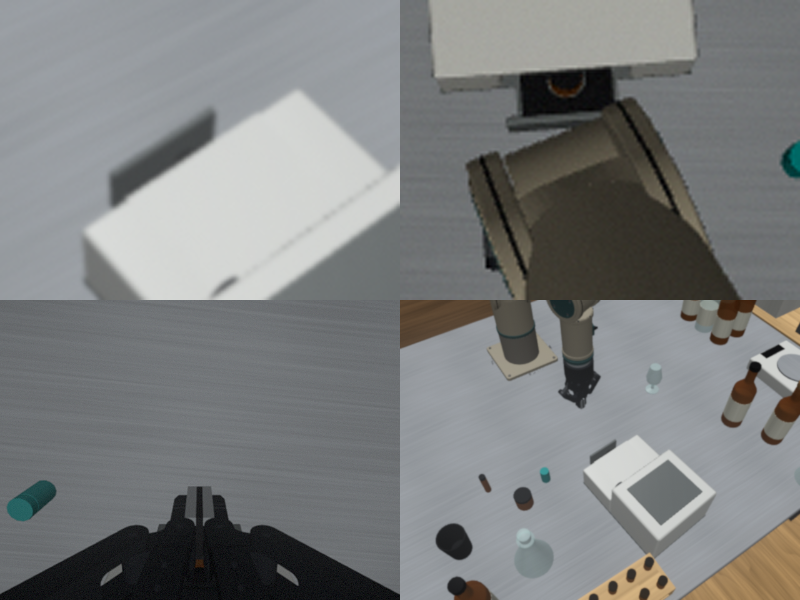

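The tray is held in, with its panel at crop (560,122). The vial stands in the pocket at (567,85), partly under the nose, and the bystanders are in place. I'll wait a second and check that the tray hasn't moved.

Call:
{"fn": "send_rows", "kwargs": {"rows": [[[2,0,-2,0,0,0],[2,0,-2,0,0,0],[2,0,-2,0,0,0],[2,0,-2,0,0,0],[2,0,-2,0,0,0],[2,0,-2,0,0,0],[2,0,-2,0,0,0],[2,0,-2,0,0,0],[2,0,-2,0,0,0],[2,0,-2,0,0,0]]]}}

```text
clock: 21.8
eef_pos: [435.4, -6.3, 232.6]
tool_rot: [3.142, -0.0, -3.042]
force: [0.5, 0.2, 0.6]
width: -0.0
gripper_force: 0.0
```

Run:
```python
from h import *
from cell import ctrl
t=ctrl.get_image("top"); S=ctrl.get_image("scene")["pixels"]
for n in(290,295,300,305):
    print(t["pixels"][222:252,n].max(1))
w=pickle.load(open("scene.pkl","rb"))["pixels"]
D=cv2.absdiff(S,w).max(2)>40; print([ (b[0].tolist(),int(b[1])) for b in blobs(D,amin=40)])
cv2.imwrite("pics/c8.png",cv2.resize(t["pixels"][200:305,250:390],(800,600),interpolation=2)[:,:,::-1])
```

```text
[164 163 164 135  82  76  76  76  76  94 102 105 104 111 114 114 114 113
  87  72  81  79  49  46  94 116 119 112 115 117]
[162 163 162  81  22  16  14  13  11  11  14  14  15  15  13  17  14  13
  29  74  85  54  45  56 111 118 119 116 118 117]
[163 166 150  50  12  12  12  13  15  11  15  11  14  16  14  13  11  11
  62  78  85  46  44  74 111 119 120 118 114 117]
[167 164 112  30  11  13  12  15  29  48  49  49  13  14  14  10  15  17
  70  83  66  46  46 111 116 116 120 116 118 122]
[([236, 0, 78, 160], 7596), ([289, 209, 45, 45], 1037), ([337, 225, 9, 12], 78), ([192, 243, 18, 25], 337)]
```

View pics/c8.png

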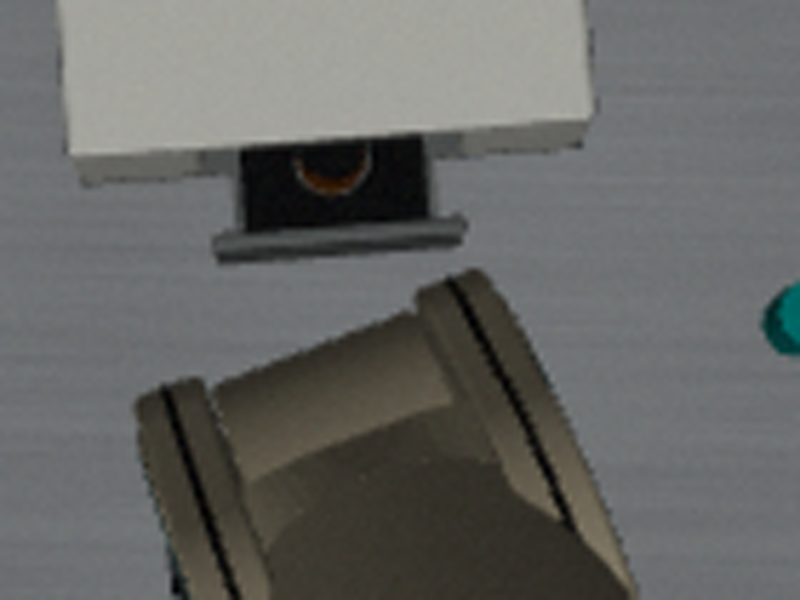

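The tray has not moved: its panel is at (340,240) in this crop, the same place as before. The vial stands in the pocket at (332,170). The scene view changed only at the arm, the tray and the spot where the vial stood.

```bash
python3 -c "
from cell import ctrl
print(ctrl.finish_job())"
```

```text
the job is handed in; nothing more can be done
None
```

I handed the job in at about 22 s: the short vial stands in the tray's pocket, the tray was pressed to its stop with about 15 N along the push (about 18 N total) and stayed latched after release, and the other vials and glassware are where they were.

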